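# Slide the button blank along the rail into the marked corner of the drilling jig

### The job

Without picking anything up, use your fingertips to push the orange button blank straight back against the aluminium rail of the drilling jig, then slide it along the rail into the corner pocket marked by the green tile, until it sits snugly against both the rail and the end stop. Then take your hand away. Leave the blue blank, the thread spools, the mug and the glue bottle where they stand, and never lift or tip the orange blank.

Things in the scene. Friction and masses are not known exactly. Their poses are not given: they have to be found in the camera images.
- jig: Drilling jig, fixed to the desk: dark wooden board 160 mm (x) by 370 mm (y), 8 mm thick. Origin: centre of its underside; x points to the rail, y runs along the rail, z up. Along the far side stands an aluminium rail, 10 mm thick, 300 mm long, inner face at x = +65 mm. Rail, end stops and lips all rise 14 mm above the board (22 mm above the desk).
- pocket_a (a point): Corner pocket at the jig's +y end: where a blank's centre is when fully home (jig frame x = 43, y = 118, z = 14 mm). An end stop crosses there, inner face y = 140 mm, from x = 8 to 75 mm; from it a lip 22 mm long (y 118 to 140), 8 mm thick (x 8 to 16 mm) runs parallel to the rail. The pocket is 49 mm wide and is entered only along the rail.
- pocket_b (a point): Corner pocket at the jig's -y end, the mirror image of pocket_a: where a blank's centre is when fully home (jig frame x = 43, y = -118, z = 14 mm); end stop inner face at y = -140 mm, lip at y -118 to -140 mm.
- orange_blank_center (a point): The orange plastic button blank, a disc 44 mm in diameter and 12 mm thick, about 30 g, lying flat and loose on the jig's board between the lips and in front of the rail; this point is its centre, half-way up (6 mm above the board's top, 14 mm above the desk).
- green_tile: The green marker tile, 28 x 26 x 3 mm, fixed on the jig's board just outside one end stop: at x = +43 mm, y = +167 or -167 mm in the jig's frame. It tells which corner is wanted. Origin at the centre of its underside. A grey tile marks the other corner.
- blue_blank_center (a point): The blue button blank, the same size and shape as the orange one, lying on the jig's board about 90 to 150 mm from it along the rail; to be left alone. This point is its centre.
- red_spool_center (a point): A red thread spool standing on a front corner of the jig's board, 24 mm in diameter and 30 mm tall; to be left alone. This point is its centre, half-way up.
- yellow_spool_center (a point): A yellow thread spool, 24 mm in diameter and 30 mm tall, standing on the other front corner of the jig's board; to be left alone. This point is its centre, half-way up.
- mug_center (a point): A blue mug, 82 mm in diameter and 95 mm tall, on the desk at the right; to be left alone. This point is its centre, half-way up.
- glue_center (a point): A white glue bottle with an orange cap, 38 mm in diameter and 120 mm tall, on the desk at the left; to be left alone. This point is its centre, half-way up.
There are look-alikes about, which are no part of the job. There is more than one size of the part that bears orange_blank_center; the job needs the smallest.

How it is judged:
On the way, in this order (a step that is already met when the one before it is completed fails the run):
1. the orange blank is pushed against the rail (within 3 mm) while still short of the corner pockets (x of orange_blank_center in the frame of jig above 0.04 m and y of orange_blank_center in the frame of jig between -0.092 and 0.092 m), for 0.1 s.
2. the orange blank is slid into the corner by the green tile (x of orange_blank_center in the frame of jig above 0.0395 m and horizontal distance between orange_blank_center and green_tile below 0.054 m), for 0.1 s.
At the end, for the whole second after the job is handed in: The orange blank lies flat on the board in the corner pocket by the green tile, within 3.5 mm of the rail and 4 mm of the end stop, and stays there (all of step 2 and x of orange_blank_center in the frame of jig below 0.046 m and (y of orange_blank_center in the frame of jig above 0.114 m or y of orange_blank_center in the frame of jig below -0.114 m) and height (world z) of orange_blank_center below 0.018 m and angle between orange_blank_center's own z axis and vertical below 0.1 rad and z of orange_blank_center in the frame of jig above 0.011 m); the robot touches nothing.
It fails at once if the orange blank is lifted more than 8 mm (height (world z) of orange_blank_center above 0.022 m).
It fails at once if the orange blank is tipped by more than 0.35 rad (angle between orange_blank_center's own z axis and vertical above 0.35 rad).
It fails at once if the orange blank comes to a corner away from the rail (more than 10 mm off it) (x of orange_blank_center in the frame of jig below 0.033 m and (y of orange_blank_center in the frame of jig above 0.095 m or y of orange_blank_center in the frame of jig below -0.095 m)).
It fails at once if the blue blank, a spool, the mug or the glue bottle is moved by more than 15 mm (distance of any of blue_blank_center, red_spool_center, yellow_spool_center, mug_center, glue_center from where it was at the start of the episode above 0.015 m).
It also fails if it takes over 48 s, if anything falls off the work surface, if the arm or the gripper's body presses on something with over 40 N, if the wrist force passes 120 N, or if a joint passes its speed limit or range.

### The arm

A 6-joint arm with a two-finger parallel gripper is mounted at the origin on the work surface. World frame = base frame: x ahead of the robot, y to its left, z up, the work surface at z = 0. Lengths are in m, angles in rad, forces in N, time in s.
With the tool pointing down it reaches from about 0.35 to 0.95 m from the base axis. Payload 17.4 kg.
Tool frame: the origin (TCP) lies midway between the tips of the shut fingers; the grasp point (between the pads) lies 19 mm behind it (arm.pinch_z is the y of the grasp point in the tool frame, in m); y points along the fingers, x is the direction in which the jaws open and shut, and the axes are right-handed (so a half turn about y gives the same grasp; the last joint's range is limited). The gripper opens to 93 mm and grips with 3 to 60 N. Pads are 15 mm wide; open, the fingers measure 128 mm over their backs; the gripper's body (75 mm by 188 mm) begins 65 mm behind the grasp point.
Start: joints at [1.237, 0.116, 1.442, -0, 1.584, -0.038], TCP at [0.197, 0.646, 0.219] pointing down, gripper open.
Joint ranges: [-2.83, 2.83], [-0.83, 2.19], [0.07, 2.5], [-1.14, 4.28], [0.01, 3], [-2.97, 2.97]. Speed limits (rad/s): [1.89, 1.89, 2.22, 3.14, 3.14, 3.14].

### API

Orientations are given as [roll, pitch, yaw] about the fixed x, y, z axes, in that order (R = Rz(yaw) Ry(pitch) Rx(roll)).
In Python, from bench import sensors, eyes, arm gives the robot as it stands.
- The arm moves only by the tool servo_tool, never from a script. Its argument "moves" is a list of rows, each an object with "delta_pos": the shift along the tool's x, y, z in mm, a list of three; "spin": the turn about the tool's y in degrees. In form: [{"delta_pos": [tx, ty, tz], "spin": spin}, ...]. A call has exactly 8 rows; each row shifts and turns the pose as measured when the row begins, along the tool's axes as they then stand; what a row does not reach is not made up. A row lasts 1/10 s, in which the tool goes at most 50 mm and 8.59 degrees, less where a joint would pass 70% of its speed; a pose out of reach is approached as far as the arm can. A call is refused whole if a number of a shift passes 50 or a number of a turn 8.59, either way. A call with a gripper value outside its range is refused whole. "jaw" is the finger opening in mm, from 0 to 93, set as the call begins (left out, the last holds). The fingers move at their own pace and stop on an object; "force" is the grip in N (left out, the last holds). Time passes only in rows, so rows that do not move let the fingers close, or fill a call up. It gives the time, the measured TCP pose, the force and the opening at its end, in the units of the state.
- sensors.read_state(): the state, without advancing time (a new reading comes with each control period).
- eyes.read_camera(name): name is "side" or "top" or "wrist"; returns a dict with "img" (400x640x3 uint8, red, green, blue), "range_z" (400x640 float32, m along the optical axis (not along the pixel's ray), 0 where there is no reading), "fx", "fy", "cx", "cy" (pixels), "pose" (4x4, takes a point from camera to world coordinates). Camera axes: x right, y up, looking along -z (the intrinsics and any distortion apply to the point x, -y, -z); pixel columns grow to the right and rows downward; lengths in m; the calibration is good to about 2 mm. The wrist camera is an equidistant fisheye: a pixel r from the principal point sees the ray r / f radians off the axis. A picture is of the moment at which its call begins.
- arm.close_job(): hands the job in, once; it reports no verdict.
The state is a dict: "time_s": time; "q": joint angles; "dq": joint speeds; "tau": joint torques, N m; "tcp_pos": TCP position; "ee_rot": TCP orientation; "ft_force": force on the tool from outside, world axes, zero at the start; "moment": the same for the moment, N m; "opening": finger opening in m.
Only numpy, scipy, OpenCV 4.12 (cv2) and the standard library are available. Lean on these libraries where they do the work, as an engineer would, in place of code of your own. Each camera call takes 0.05 s, during which the arm holds its last target. There are 200 camera calls.

## Working session

There is one attempt and no reset: what is moved stays moved. The work goes in short steps, Python scripts to look and compute and a tool call to move; the robot and the scene stay as the last step left them, time stands still between calls to the robot, and variables do not carry over. Pictures are saved under pics/ and viewed, about 8 in all and at most 12, crops included, and the job is handed in when it is done.

Besides the shell and the picture viewer there is one more tool, called in YAML: its name, and indented under it one key for each argument. servo_tool: Moves the arm, as the interface text tells. Its arguments: {"type":"object","properties":{"moves":{"type":"array"},"jaw":{"type":"number"},"force":{"type":"number"}},"required":["moves"]}

```bash
mkdir -p pics; ls; cat > h.py <<'E'
import numpy as np, cv2
from bench import sensors, eyes, arm
def snap(n,f):
    c=eyes.read_camera(n); np.savez(f'pics/{f}.npz',**c); cv2.imwrite(f'pics/{f}.png',c['img'][:,:,::-1]); return c
def pt(c,u,v,z=None):
    """pixel -> world; by depth, or on plane z"""
    d=np.array([(u-c['cx'])/c['fx'],-(v-c['cy'])/c['fy'],-1.])
    P=c['pose']; o=P[:3,3]; r=P[:3,:3]@d
    s=(z-o[2])/r[2] if z is not None else float(c['range_z'][int(round(v)),int(round(u))])
    return o+s*r
E
python3 - <<'E'
from h import *
print(sensors.read_state())
c=snap('top','top1'); print(c['fx'],c['cx'],c['cy'],c['pose'])
E
```

```text
pics
{'time_s': 0.0, 'q': array([ 1.23719158e+00,  1.16493389e-01,  1.44226175e+00,  1.33282360e-05,
        1.58401643e+00, -3.78124584e-02]), 'dq': array([-1.80117185e-03, -1.73408010e-03,  1.78374281e-03, -1.37717284e-03,
       -6.62664733e-04,  4.97945514e-05]), 'tau': array([-2.02170151e-03, -7.21249652e+01, -6.22619104e+01,  7.78363226e-02,
        2.36169621e-02, -5.04543027e-05]), 'tcp_pos': array([0.19670554, 0.64548503, 0.21790238]), 'ee_rot': array([-1.57073844e+00,  1.17756553e-03,  1.27500424e+00]), 'ft_force': array([ 0.44367373, -0.22554311,  0.58459986]), 'moment': array([-0.01178047,  0.02634935, -0.02974108]), 'opening': 0.09306512147677204}
397.0685634590197 322.6775440568192 194.00286407860645 [[-0.02477992  0.99101673 -0.1314222   0.4457271 ]
 [-0.99918636 -0.02873697 -0.02829855 -0.01391907]
 [-0.03182101  0.13061403  0.9909225   1.04302245]
 [ 0.          0.          0.          1.        ]]
```

View pics/top1.png

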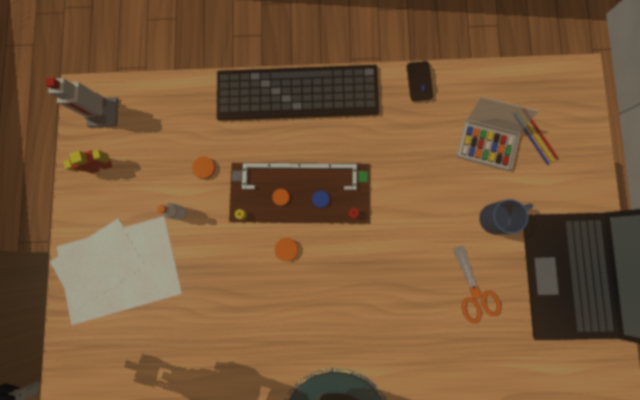

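The picture shows the jig's board at px (230–370, 163–222) with the rail on its far side, the green tile at right (363,177) and the grey tile at left (237,175). There are three orange discs: (281,197) on the board, and (204,167) and (287,250) on the desk. The one on the board looks smallest and fits "on the jig's board". The blue blank (321,199) is on the way to the green corner. I'll confirm in a crop.

```bash
python3 - <<'E'
from h import *
c=dict(np.load('pics/top1.npz')); im=c['img'][140:270,180:390,::-1]
g=cv2.convertScaleAbs(cv2.resize(im,None,fx=3.8,fy=3.8,interpolation=cv2.INTER_CUBIC),alpha=1.8)
cv2.imwrite('pics/crop1.png',g)
hsv=cv2.cvtColor(c['img'],cv2.COLOR_RGB2HSV)
def blobs(lo,hi,z,nm):
    m=cv2.inRange(hsv,lo,hi); n,l,s,ce=cv2.connectedComponentsWithStats(m)
    for i in range(1,n):
        u,v=ce[i]
        if s[i,4]>15 and 190<u<380 and 150<v<270: print(nm,ce[i].round(1),s[i],pt(c,u,v,z).round(4), pt(c,u,v).round(4))
blobs((5,190,100),(14,255,255),.02,'orange'); blobs((105,120,50),(130,255,255),.02,'blue')
blobs((45,100,50),(85,255,255),.011,'green')
for uv in [(230.5,163.5),(370,163.5),(370,222),(230.5,222)]: print(uv,pt(c,*uv,.008).round(4))
E
```

```text
orange [203.4 167.2] [193 157  22  21 362] [0.6622 0.3296 0.02  ] [0.6631 0.331  0.0158]
orange [280.1 196.5] [272 188  17  18 242] [0.5781 0.1264 0.02  ] [0.5776 0.1259 0.0238]
orange [286.1 249.1] [275 238  23  23 387] [0.4419 0.1124 0.02  ] [0.4419 0.113  0.0158]
blue [320.4 198.5] [314 192  14  14 167] [0.5697 0.0215 0.02  ] [0.5701 0.0216 0.0169]
green [362.1 176.3] [358 171  10  11  90] [ 0.6264 -0.0894  0.011 ] [ 0.6265 -0.0894  0.0106]
(230.5, 163.5) [0.6725 0.2604 0.008 ]
(370, 163.5) [ 0.6608 -0.1117  0.008 ]
(370, 222) [ 0.5061 -0.1054  0.008 ]
(230.5, 222) [0.5159 0.2595 0.008 ]
```

View pics/crop1.png

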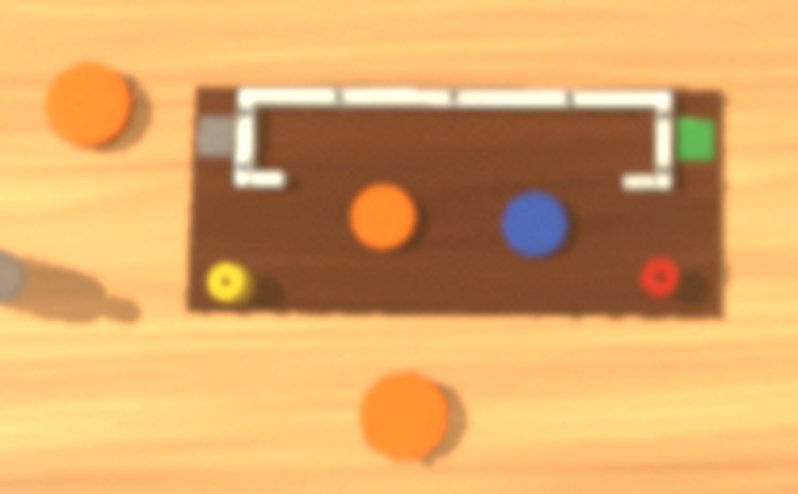

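Confirmed: the board disc (281,197) is 17 px ≈ 44 mm across, and the other two are about 22 px ≈ 57 mm. So it is the orange blank. Green is at the −y end, and blue's edge should leave the rail lane clear (about 16 mm). Next, a helper to turn targets into tool-axis steps.

```bash
cat >> h.py <<'E'
C=np.array([.5888,.077]); YAW=-.029
def j2w(x,y): c,s=np.cos(YAW),np.sin(YAW); return C+np.array([c*x-s*y,s*x+c*y])
def w2j(p): c,s=np.cos(YAW),np.sin(YAW); d=np.array(p[:2])-C; return np.array([c*d[0]+s*d[1],-s*d[0]+c*d[1]])
def plan(xj,yj,z,yawj=0,step=45,n=8):
    """rows of tool-axis shifts to a jig-frame target"""
    s=sensors.read_state(); p=s['tcp_pos'].copy(); yaw=s['ee_rot'][2]; t=np.r_[j2w(xj,yj),z]; ty=YAW+yawj
    print('jig',w2j(p).round(4),'z',p[2].round(4),'yawj',(yaw-YAW).round(3),'t',round(s['time_s'],2),'F',s['ft_force'].round(1))
    for i in range(n):
        d=t-p; L=np.linalg.norm(d); k=min(1,step/1000/L) if L>0 else 0; m=d*k
        sp=np.clip(np.degrees(yaw-ty),-7.5,7.5)
        c,q=np.cos(yaw),np.sin(yaw)
        print([round(1000*(c*m[0]+q*m[1])),round(-1000*m[2]),round(1000*(-q*m[0]+c*m[1]))],round(sp,1))
        p+=m; yaw-=np.radians(sp)
E
python3 -c "
from h import *
plan(-.065,.049,.10)"
```

```text
jig [-0.4084  0.5569] z 0.2179 yawj 1.304 t 0.05 F [ 0.4 -0.4 -0.5]
[-29, 8, -34] 7.5
[-24, 8, -37] 7.5
[-19, 8, -40] 7.5
[-14, 8, -42] 7.5
[-8, 8, -43] 7.5
[-2, 8, -44] 7.5
[3, 8, -44] 7.5
[9, 8, -43] 7.5
```

servo_tool:
  moves:
    - {"delta_pos":[-29,0,-34],"spin":7.5}
    - {"delta_pos":[-24,0,-37],"spin":7.5}
    - {"delta_pos":[-19,0,-40],"spin":7.5}
    - {"delta_pos":[-14,0,-42],"spin":7.5}
    - {"delta_pos":[-8,0,-43],"spin":7.5}
    - {"delta_pos":[-2,0,-44],"spin":7.5}
    - {"delta_pos":[3,0,-44],"spin":7.5}
    - {"delta_pos":[9,0,-43],"spin":7.5}
  jaw: 0
  force: 20

```text
time_s: 0.85
tcp_pos: [0.3842, 0.3364, 0.2131]
ee_rot: [-1.577, 0.006, 0.196]
ft_force: [0.2, 0.1, -0.1]
opening: 0.0331
```

```bash
python3 -c "
from h import *
plan(-.065,.049,.08)"
```

```text
jig [-0.212   0.2534] z 0.2131 yawj 0.225 t 0.85 F [ 0.2  0.1 -0.1]
[15, 21, -37] 7.5
[20, 21, -34] 5.4
[23, 21, -32] 0.0
[23, 21, -32] 0.0
[23, 21, -32] 0.0
[23, 21, -32] 0.0
[8, 7, -11] 0.0
[0, 0, 0] 0.0
```

servo_tool:
  moves:
    - {"delta_pos":[15,12,-37],"spin":7.5}
    - {"delta_pos":[20,14,-34],"spin":5}
    - {"delta_pos":[23,20,-32],"spin":0}
    - {"delta_pos":[23,20,-32],"spin":0}
    - {"delta_pos":[23,20,-32],"spin":0}
    - {"delta_pos":[23,20,-32],"spin":0}
    - {"delta_pos":[15,13,-20],"spin":0}
    - {"delta_pos":[0,0,0],"spin":0}

```text
time_s: 1.65
tcp_pos: [0.5336, 0.1031, 0.0891]
ee_rot: [-1.577, 0.005, -0.042]
ft_force: [-0.4, 0.6, 0.0]
opening: 0.0007
```

```bash
python3 -c "
from h import *
plan(-.065,.049,.05)
c=snap('wrist','w1'); print(c['fx'],c['pose'].round(3))"
```

```text
jig [-0.0559  0.0245] z 0.0891 yawj -0.013 t 1.65 F [-0.4  0.6  0. ]
[-9, 37, 23] -0.7
[0, 2, 1] 0.0
[0, 0, 0] 0.0
[0, 0, 0] 0.0
[0, 0, 0] 0.0
[0, 0, 0] 0.0
[0, 0, 0] 0.0
[0, 0, 0] 0.0
309.70691628693146 [[ 0.999  0.038  0.015  0.539]
 [-0.041  0.963  0.268  0.178]
 [-0.004 -0.268  0.963  0.254]
 [ 0.     0.     0.     1.   ]]
```

View pics/w1.png

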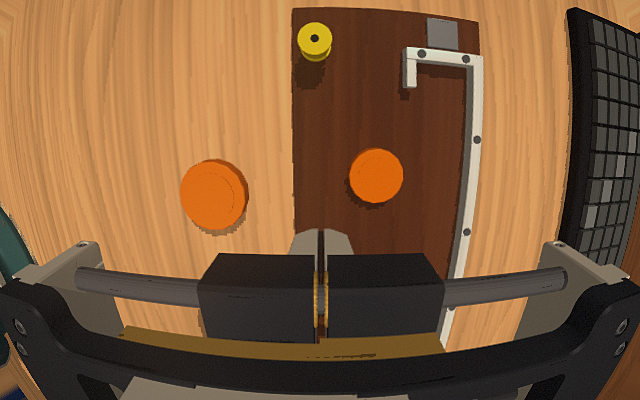

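The wrist view shows the orange blank at (376,176) on the board, the rail at right (x≈465–480), the shut fingertips at (320,232) and the yellow spool at (314,42). I'll fix the blank and rail positions from here.

```bash
cat >> h.py <<'E'
def wpt(c,u,v,z):
    K=np.array([[c['fx'],0,c['cx']],[0,c['fy'],c['cy']],[0,0,1.]])
    x,y=cv2.fisheye.undistortPoints(np.array([[[u,v]]],float),K,np.zeros(4))[0,0]
    P=c['pose']; o=P[:3,3]; r=P[:3,:3]@np.array([x,-y,-1.]); return o+(z-o[2])/r[2]*r
def worange(c,z=.02):
    m=cv2.inRange(cv2.cvtColor(c['img'],cv2.COLOR_RGB2HSV),(3,200,170),(13,255,255))
    n,l,s,ce=cv2.connectedComponentsWithStats(m)
    for i in range(1,n):
        if s[i,4]>400: print(ce[i].round(1),s[i,:5],'jig',w2j(wpt(c,*ce[i],z)).round(4),wpt(c,*ce[i],z).round(4))
E
python3 - <<'E'
from h import *
c=dict(np.load('pics/w1.npz')); worange(c)
g=cv2.cvtColor(c['img'],cv2.COLOR_RGB2GRAY).astype(int)
for v in (90,120,170,200):  # rail inner top edge: biggest dark->bright step
    r=g[v,420:500]; i=420+np.argmax(np.diff(r))+.5; print(v,i,'rail inner jig',w2j(wpt(c,i,v,.022)).round(4))
for u in (430,450):
    col=g[30:90,u]; d=np.diff(col); i=30+np.argmin(d)+.5; print(u,i,'stop inner jig',w2j(wpt(c,u,i,.022)).round(4))
E
```

```text
[375.6 176. ] [ 349  149   54   54 2018] jig [-0.0118  0.0515] [0.5785 0.1289 0.02  ]
[211.8 194.4] [ 180  161   65   69 3191] jig [-0.1438  0.0382] [0.4461 0.1194 0.02  ]
90 473.5 rail inner jig [0.0684 0.123 ]
120 472.5 rail inner jig [0.068  0.0985]
170 468.5 rail inner jig [0.0671 0.0574]
200 465.5 rail inner jig [0.067  0.0317]
430 59.5 stop inner jig [0.0304 0.1441]
450 62.5 stop inner jig [0.0474 0.1434]
```

```bash
sed -i 's/^C=.*;/C=np.array([.5905,.0795]);/' h.py; python3 -c "
from h import *
plan(-.068,.0495,.013,0,40)"
```

```text
jig [-0.0579  0.023 ] z 0.0899 yawj -0.013 t 1.7 F [ 0.2  0.7 -0.4]
[-5, 38, 13] -0.7
[-5, 38, 13] 0.0
[0, 2, 1] 0.0
[0, 0, 0] 0.0
[0, 0, 0] 0.0
[0, 0, 0] 0.0
[0, 0, 0] 0.0
[0, 0, 0] 0.0
```

servo_tool:
  moves:
    - {"delta_pos":[-6,0,15],"spin":-0.7}
    - {"delta_pos":[-5,10,12],"spin":0}
    - {"delta_pos":[0,25,0],"spin":0}
    - {"delta_pos":[0,25,0],"spin":0}
    - {"delta_pos":[0,8,0],"spin":0}
    - {"delta_pos":[0,0,0],"spin":0}
    - {"delta_pos":[0,0,0],"spin":0}
    - {"delta_pos":[0,0,0],"spin":0}

```text
time_s: 2.5
tcp_pos: [0.5197, 0.1426, 0.023]
ee_rot: [-1.574, -0.0, -0.02]
ft_force: [1.0, 1.3, 0.3]
opening: 0.0007
```

```bash
python3 -c "
from h import *
plan(-.05,.0495,.013,0,40,2)"
```

```text
jig [-0.0726  0.061 ] z 0.023 yawj 0.009 t 2.5 F [1.  1.3 0.3]
[23, 10, -12] 0.5
[0, 0, 0] 0.0
```

servo_tool:
  moves:
    - {"delta_pos":[0,5,-12],"spin":0.5}
    - {"delta_pos":[0,4,0],"spin":0}
    - {"delta_pos":[0,0,0],"spin":0}
    - {"delta_pos":[0,0,0],"spin":0}
    - {"delta_pos":[8,0,0],"spin":0}
    - {"delta_pos":[8,0,0],"spin":0}
    - {"delta_pos":[0,0,0],"spin":0}
    - {"delta_pos":[0,0,0],"spin":0}

```text
time_s: 3.3
tcp_pos: [0.5386, 0.1288, 0.0158]
ee_rot: [-1.573, -0.004, -0.031]
ft_force: [-0.1, -0.6, -0.2]
opening: 0.0005
```

```bash
python3 -c "
from h import *
plan(-.02,.0495,.013,0,10,2)
worange(snap('wrist','w2'))"
```

```text
jig [-0.0533  0.0477] z 0.0158 yawj -0.002 t 3.3 F [-0.1 -0.6 -0.2]
[10, 1, 1] -0.1
[10, 1, 1] 0.0
[384.3 233.2] [ 352  206   72   49 1110] jig [-0.0159  0.0571] [0.5762 0.137  0.02  ]
[167.9 235.5] [136 214  78  61 787] jig [-0.1457  0.0543] [0.4464 0.138  0.02  ]
```

View pics/w2.png

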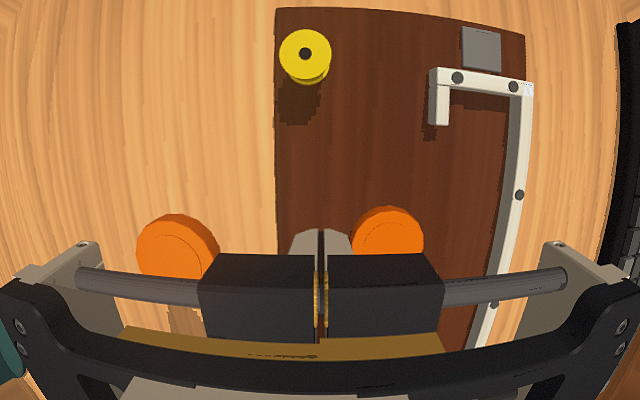

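The blank (≈384,233, partly hidden) lies just beside the right fingertip, nothing disturbed. Now the push to the rail.

servo_tool:
  moves:
    - {"delta_pos":[6,1,1],"spin":0}
    - {"delta_pos":[7,1,1],"spin":0}
    - {"delta_pos":[7,0,0],"spin":0}
    - {"delta_pos":[7,0,0],"spin":0}
    - {"delta_pos":[7,0,0],"spin":0}
    - {"delta_pos":[6,0,0],"spin":0}
    - {"delta_pos":[0,0,0],"spin":0}
    - {"delta_pos":[0,0,0],"spin":0}

```text
time_s: 4.15
tcp_pos: [0.5825, 0.1298, 0.014]
ee_rot: [-1.573, -0.004, -0.031]
ft_force: [-2.4, 0.4, 2.2]
opening: 0.0006
```

```bash
python3 -c "
from h import *
plan(.003,.0495,.013,0,10,2)
worange(snap('wrist','w3'))"
```

```text
jig [-0.0094  0.0501] z 0.014 yawj -0.002 t 4.15 F [-2.4  0.4  2.2]
[10, 1, 0] -0.1
[2, 0, 0] 0.0
[380.2 235. ] [ 345  209   68   46 1372] jig [0.0253 0.059 ] [0.6175 0.1378 0.02  ]
[120.  244.9] [  90  217   66   59 1749] jig [-0.1406  0.0488] [0.4514 0.1324 0.02  ]
```

servo_tool:
  moves:
    - {"delta_pos":[5,0,0],"spin":0}
    - {"delta_pos":[5,0,0],"spin":0}
    - {"delta_pos":[4,0,0],"spin":0}
    - {"delta_pos":[3,0,0],"spin":0}
    - {"delta_pos":[3,0,0],"spin":0}
    - {"delta_pos":[2,0,0],"spin":0}
    - {"delta_pos":[2,0,0],"spin":0}
    - {"delta_pos":[2,0,0],"spin":0}

```text
time_s: 5.0
tcp_pos: [0.6039, 0.1292, 0.0139]
ee_rot: [-1.574, 0.013, -0.03]
ft_force: [-24.9, -1.0, 19.1]
opening: 0.0003
```

```bash
python3 -c "
from h import *
plan(.003,.0495,.013,0,10,1)
worange(snap('wrist','w4'))"
```

```text
jig [0.0119 0.0501] z 0.0139 yawj -0.001 t 5.0 F [-24.9  -1.   19.1]
[-9, 1, -1] -0.1
[379.5 235. ] [ 344  210   66   45 1766] jig [0.0462 0.0594] [0.6384 0.1375 0.02  ]
[104.1 241.2] [  73  215   60   58 1446] jig [-0.1354  0.0496] [0.4566 0.133  0.02  ]
```

View pics/w4.png

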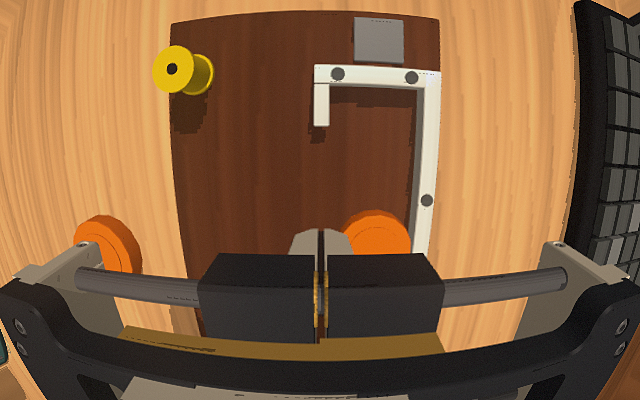

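The blank (≈378,235) is against the rail's inner face and the reading is −25 N in x, so it is seated against the rail at y≈50 mm. Backing off and going round to its +y side.

servo_tool:
  moves:
    - {"delta_pos":[-10,0,0],"spin":0}
    - {"delta_pos":[-15,0,0],"spin":0}
    - {"delta_pos":[-5,-20,0],"spin":0}
    - {"delta_pos":[0,-25,0],"spin":0}
    - {"delta_pos":[0,-10,20],"spin":-3}
    - {"delta_pos":[20,0,20],"spin":-3}
    - {"delta_pos":[20,0,5],"spin":0}
    - {"delta_pos":[0,0,0],"spin":0}

```text
time_s: 5.85
tcp_pos: [0.6132, 0.1786, 0.0699]
ee_rot: [-1.573, 0.013, 0.078]
ft_force: [0.4, 0.2, -0.4]
opening: 0.0006
```

```bash
python3 -c "
from h import *
plan(.041,.097,.05,.1,30,3)
c=snap('top','top2')
hsv=cv2.cvtColor(c['img'],cv2.COLOR_RGB2HSV)
cv2.imwrite('pics/crop2.png',cv2.convertScaleAbs(cv2.resize(c['img'][140:270,180:390,::-1],None,fx=3.8,fy=3.8,interpolation=2),alpha=1.8))
"
```

```text
jig [0.0198 0.0997] z 0.0699 yawj 0.107 t 5.85 F [ 0.4  0.2 -0.4]
[21, 20, -5] 0.4
[0, 0, 0] 0.0
[0, 0, 0] 0.0
```

View pics/crop2.png

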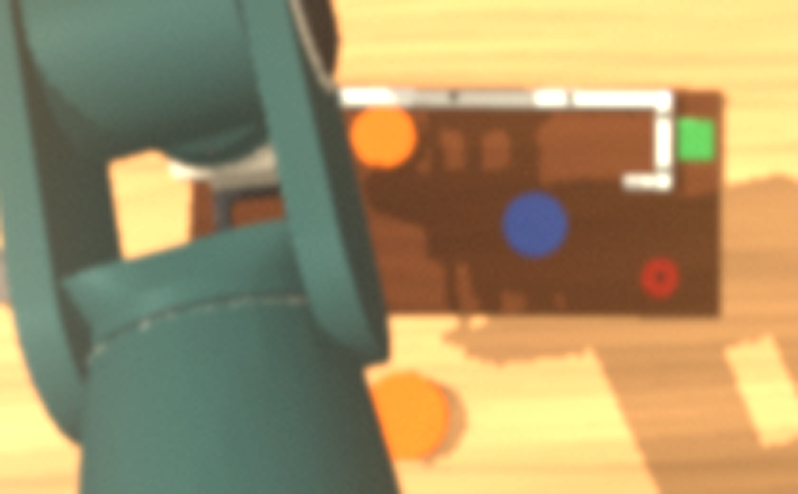

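The blank is at crop (384,137), touching the rail; blue (535,224) and red (660,277) are unmoved, and the lane to the green pocket is clear.

servo_tool:
  moves:
    - {"delta_pos":[20,0,-3],"spin":0}
    - {"delta_pos":[2,0,0],"spin":0}
    - {"delta_pos":[0,20,0],"spin":0}
    - {"delta_pos":[0,20,0],"spin":0}
    - {"delta_pos":[0,10,0],"spin":0}
    - {"delta_pos":[0,4,0],"spin":0}
    - {"delta_pos":[0,0,0],"spin":0}
    - {"delta_pos":[0,0,0],"spin":0}

```text
time_s: 6.7
tcp_pos: [0.6295, 0.1748, 0.0142]
ee_rot: [-1.573, 0.016, 0.076]
ft_force: [-0.3, -0.4, 0.2]
opening: 0.0003
```

```bash
python3 -c "
from h import *
plan(.041,-.088,.014,.1,20,8)"
```

```text
jig [0.0363 0.0964] z 0.0142 yawj 0.105 t 6.7 F [-0.3 -0.4  0.2]
[-2, 0, -20] 0.3
[-1, 0, -20] 0.0
[-1, 0, -20] 0.0
[-1, 0, -20] 0.0
[-1, 0, -20] 0.0
[-1, 0, -20] 0.0
[-1, 0, -20] 0.0
[-1, 0, -20] 0.0
```

servo_tool:
  moves:
    - {"delta_pos":[4,0,-5],"spin":0}
    - {"delta_pos":[0,0,-8],"spin":0}
    - {"delta_pos":[-1,0,-8],"spin":0}
    - {"delta_pos":[-1,0,-10],"spin":0}
    - {"delta_pos":[-1,0,-10],"spin":0}
    - {"delta_pos":[-1,0,-10],"spin":0}
    - {"delta_pos":[-1,0,-8],"spin":0}
    - {"delta_pos":[0,0,0],"spin":0}

```text
time_s: 7.5
tcp_pos: [0.6343, 0.1098, 0.0169]
ee_rot: [-1.573, 0.013, 0.075]
ft_force: [-0.4, 0.2, -0.0]
opening: 0.0008
```

```bash
python3 -c "
from h import *
plan(.040,-.088,.014,.1,12,2)
c=snap('top','top3')
cv2.imwrite('pics/crop3.png',cv2.convertScaleAbs(cv2.resize(c['img'][140:270,180:390,::-1],None,fx=3.8,fy=3.8,interpolation=2),alpha=1.8))"
```

```text
jig [0.0429 0.0315] z 0.0169 yawj 0.104 t 7.5 F [-0.4  0.2 -0. ]
[-2, 0, -12] 0.2
[-1, 0, -12] 0.0
```

View pics/crop3.png

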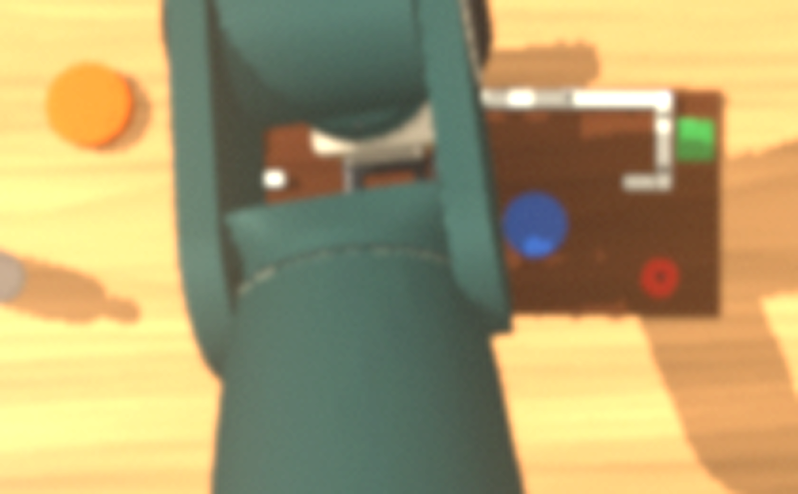

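Arm hides the blank here; blue (535,224) is still untouched. I'll check with the side camera.

```bash
python3 -c "
from h import *
c=snap('side','s1')
cv2.imwrite('pics/s1.png',cv2.convertScaleAbs(c['img'][:,:,::-1],alpha=1.6))
hsv=cv2.cvtColor(c['img'],cv2.COLOR_RGB2HSV)
m=cv2.inRange(hsv,(3,180,60),(14,255,255)); n,l,s,ce=cv2.connectedComponentsWithStats(m)
for i in range(1,n):
    if s[i,4]>40: print(ce[i].round(1),s[i],w2j(pt(c,*ce[i],.017)).round(4))"
```

```text
[19.6 17.3] [  0   0  42  43 517] [ 1.2463 -0.8663]
[78.9 22.6] [ 67   0  31  53 279] [ 0.9984 -0.8572]
[99.6  8.6] [ 88   0  28  19 125] [ 0.9693 -0.9721]
[109.6  17.4] [ 90   0  35  35 214] [ 0.8993 -0.9104]
[57.6 15. ] [48  8 21 13 69] [ 1.109  -0.9019]
[127.2  28.2] [114   9  24  30 126] [ 0.7985 -0.8409]
[34.3 41.5] [ 22  18  28  44 172] [ 1.0941 -0.708 ]
[52.1 33.7] [46 23 14 20 52] [ 1.0582 -0.7673]
[66.4 32.4] [61 27 10 13 45] [ 1.01   -0.7829]
[97.3 37. ] [87 31 21 11 55] [ 0.8815 -0.7665]
[42.3 43.8] [37 37 11 13 44] [ 1.0574 -0.6977]
[59.4 50.6] [ 49  37  19  27 126] [ 0.9736 -0.6632]
[ 9.2 43.3] [ 0 38 21 12 79] [ 1.1772 -0.6853]
[113.  48.] [105  38  17  23  76] [ 0.7928 -0.7035]
[25.5 76.7] [  0  47  62  57 751] [ 1.005  -0.5001]
[79.1 59. ] [ 67  46  25  28 179] [ 0.8791 -0.6218]
[51.  57.5] [45 48 14 23 61] [ 0.9802 -0.6179]
[101.   81.1] [ 86  59  31  45 259] [ 0.7468 -0.5088]
[77.  75.6] [70 68 16 17 73] [ 0.8394 -0.5278]
[295.1  72.2] [283  69  25   8  45] [ 0.1251 -0.6388]
[65.2 84.9] [57 76 16 18 74] [ 0.8525 -0.4743]
[ 45.3 108.2] [ 30  89  28  34 229] [ 0.8536 -0.3541]
[ 68.  100.8] [ 58  93  22  19 109] [ 0.8028 -0.397 ]
[ 15.9 139.3] [  4 122  21  34 156] [ 0.8631 -0.2113]
[ 54.  147.9] [ 35 124  44  51 333] [ 0.737  -0.1917]
[ 31.2 144.8] [ 23 133  19  23 109] [ 0.8071 -0.1955]
[  6.4 152.8] [  0 146  16  16  82] [ 0.8579 -0.1567]
[ 22.3 179.5] [  0 168  44  24 222] [ 0.7581 -0.0684]
[331.7 183.6] [327 178  13  14  45] [-0.0495 -0.1564]
[  6.4 192.9] [  0 186  13  15  50] [ 0.7723 -0.0198]
[331.3 194.1] [326 186  14  18  47] [-0.0523 -0.1206]
[  9.3 219. ] [  0 206  25  28 162] [0.7165 0.0575]
[305.9 262.2] [ 269  216   71   91 2785] [-0.0168  0.0873]
[366.1 249.4] [354 237  26  26 461] [-0.1496  0.036 ]
[261.8 291.6] [257 284  11  16  90] [0.0664 0.1717]
[253.9 331. ] [239 316  31  31 719] [0.0641 0.2598]
[307.9 347.6] [303 342  11  13 111] [-0.0487  0.2797]
```

View pics/s1.png

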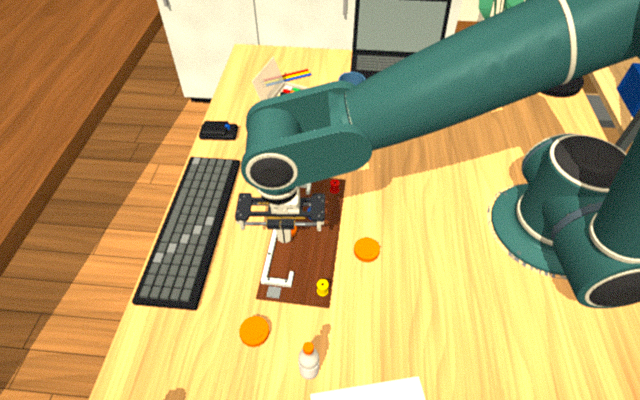

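The side view shows an orange sliver at (291,231) just ahead of the fingertips (283,235); glue bottle, spools and look-alikes stand as before. Continuing the slide, slightly lower.

servo_tool:
  moves:
    - {"delta_pos":[-2,2,-8],"spin":0}
    - {"delta_pos":[-2,1,-10],"spin":0}
    - {"delta_pos":[-1,0,-10],"spin":0}
    - {"delta_pos":[-1,0,-10],"spin":0}
    - {"delta_pos":[-1,0,-10],"spin":0}
    - {"delta_pos":[-1,0,-10],"spin":0}
    - {"delta_pos":[-1,0,-8],"spin":0}
    - {"delta_pos":[0,0,0],"spin":0}

```text
time_s: 8.4
tcp_pos: [0.6299, 0.0386, 0.0137]
ee_rot: [-1.573, 0.013, 0.076]
ft_force: [0.1, 0.1, 0.4]
opening: 0.0006
```

```bash
python3 -c "
from h import *
plan(.041,-.088,.014,.1,12,2)
c=snap('top','top4')
cv2.imwrite('pics/crop4.png',cv2.convertScaleAbs(cv2.resize(c['img'][140:270,180:390,::-1],None,fx=3.8,fy=3.8,interpolation=2),alpha=1.8))"
```

```text
jig [ 0.0405 -0.0398] z 0.0137 yawj 0.105 t 8.4 F [0.1 0.1 0.4]
[-1, 0, -12] 0.3
[-1, 0, -12] 0.0
```

```bash
cat >> h.py <<'E'
def tops(c):
    hsv=cv2.cvtColor(c['img'],cv2.COLOR_RGB2HSV)
    for nm,lo,hi in [('orange',(3,170,60),(14,255,255)),('blue',(105,120,50),(130,255,255)),('green',(45,100,50),(85,255,255)),('red',(0,150,60),(3,255,255))]:
        n,l,s,ce=cv2.connectedComponentsWithStats(cv2.inRange(hsv,lo,hi))
        for i in range(1,n):
            u,v=ce[i]
            if s[i,4]>12 and 225<u<378 and 155<v<230: print(nm,ce[i].round(1),s[i],'jig',w2j(pt(c,u,v,.02)).round(4))
E
python3 -c "
from h import *
tops(np.load('pics/top4.npz')); print(); tops(np.load('pics/top2.npz'))"
```

```text
orange [328.6 177.9] [326 170   5  15  50] jig [ 0.0353 -0.0798]
orange [353.1 212.6] [348 207  12  12 110] jig [-0.0556 -0.1431]
green [362.1 176.1] [358 171  10  11  96] jig [ 0.0397 -0.1672]

orange [280.9 176.3] [272 169  20  17 268] jig [0.0397 0.0455]
orange [353.1 212.9] [348 207  12  13 123] jig [-0.0563 -0.1431]
green [362.3 176.3] [358 171  10  11  97] jig [ 0.0392 -0.1676]
```

servo_tool:
  moves:
    - {"delta_pos":[-1,0,-8],"spin":0}
    - {"delta_pos":[-1,0,-8],"spin":0}
    - {"delta_pos":[-1,0,-8],"spin":0}
    - {"delta_pos":[-1,0,-7],"spin":0}
    - {"delta_pos":[0,0,-5],"spin":0}
    - {"delta_pos":[0,0,-4],"spin":0}
    - {"delta_pos":[0,0,-2],"spin":0}
    - {"delta_pos":[0,0,0],"spin":0}

```text
time_s: 9.25
tcp_pos: [0.629, -0.0064, 0.0138]
ee_rot: [-1.573, 0.013, 0.077]
ft_force: [0.3, -0.2, 0.7]
opening: 0.0003
```

```bash
python3 -c "
from h import *
plan(.041,-.088,.014,.1,12,2)
c=snap('top','top5'); tops(c)
cv2.imwrite('pics/crop5.png',cv2.convertScaleAbs(cv2.resize(c['img'][150:220,270:390,::-1],None,fx=6,fy=6,interpolation=2),alpha=1.8))"
```

```text
jig [ 0.041  -0.0847] z 0.0138 yawj 0.106 t 9.25 F [ 0.3 -0.2  0.7]
[0, 0, -3] 0.3
[0, 0, 0] 0.0
orange [348.7 178.4] [345 172   7  12  48] jig [ 0.0337 -0.1322]
```

View pics/crop5.png

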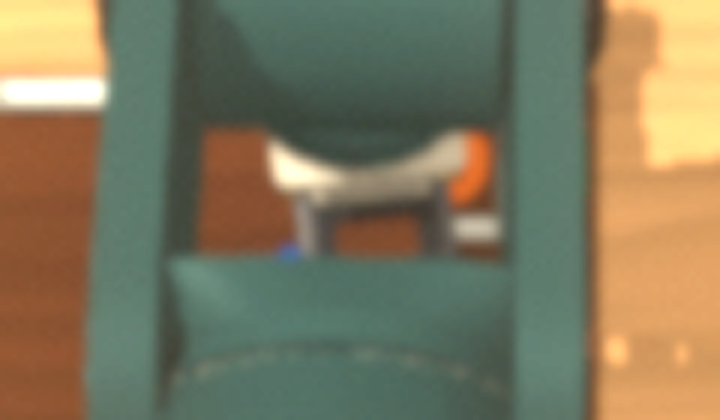

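The blank's right part (crop ≈ 475,168) shows inside the lip (475,228), close to the end stop. Force is near zero, so press gently until it stops.

servo_tool:
  moves:
    - {"delta_pos":[0,0,-2],"spin":0}
    - {"delta_pos":[0,0,-2],"spin":0}
    - {"delta_pos":[0,0,-2],"spin":0}
    - {"delta_pos":[0,0,-2],"spin":0}
    - {"delta_pos":[0,0,-2],"spin":0}
    - {"delta_pos":[0,0,-2],"spin":0}
    - {"delta_pos":[0,0,-2],"spin":0}
    - {"delta_pos":[0,0,-2],"spin":0}

```text
time_s: 10.1
tcp_pos: [0.6294, -0.0099, 0.014]
ee_rot: [-1.551, 0.014, 0.08]
ft_force: [-0.6, 14.8, 2.6]
opening: 0.0005
```

Stopped by 15 N at jig y≈−88, as expected for fully home. Backing straight off, then up and away.

servo_tool:
  moves:
    - {"delta_pos":[0,0,8],"spin":0}
    - {"delta_pos":[0,0,15],"spin":0}
    - {"delta_pos":[0,-25,10],"spin":0}
    - {"delta_pos":[0,-40,10],"spin":0}
    - {"delta_pos":[0,-40,30],"spin":0}
    - {"delta_pos":[0,-30,45],"spin":0}
    - {"delta_pos":[0,0,45],"spin":0}
    - {"delta_pos":[0,0,45],"spin":0}

```text
time_s: 10.9
tcp_pos: [0.6135, 0.1986, 0.1557]
ee_rot: [-1.551, 0.014, 0.075]
ft_force: [1.1, -0.2, -0.4]
opening: 0.0005
```

servo_tool:
  moves:
    - {"delta_pos":[0,0,40],"spin":0}
    - {"delta_pos":[0,0,20],"spin":0}
    - {"delta_pos":[0,0,0],"spin":0}
    - {"delta_pos":[0,0,0],"spin":0}
    - {"delta_pos":[0,0,0],"spin":0}
    - {"delta_pos":[0,0,0],"spin":0}
    - {"delta_pos":[0,0,0],"spin":0}
    - {"delta_pos":[0,0,0],"spin":0}

```text
time_s: 11.7
tcp_pos: [0.6065, 0.2661, 0.158]
ee_rot: [-1.552, 0.012, 0.079]
ft_force: [0.1, -0.1, 0.2]
opening: 0.0004
```

```bash
python3 -c "
from h import *
c=snap('top','top6'); tops(c); tops(np.load('pics/top1.npz'))
cv2.imwrite('pics/crop6.png',cv2.convertScaleAbs(cv2.resize(c['img'][150:230,270:390,::-1],None,fx=6,fy=6,interpolation=2),alpha=1.8))"
```

```text
orange [342.9 176.5] [334 169  18  17 251] jig [ 0.0388 -0.1171]
orange [353.2 212.8] [347 207  13  13 117] jig [-0.0561 -0.1435]
blue [319.8 194.1] [314 192  13   5  48] jig [-0.0076 -0.0568]
green [362.2 176.4] [358 171  10  11  96] jig [ 0.0392 -0.1675]
orange [235.8 166.5] [233 165   7   4  13] jig [0.066  0.1657]
orange [295.2 195.4] [ 232  170  132   52 3794] jig [-0.0108  0.0072]
orange [363.  192.1] [360 187   8  12  34] jig [-0.0023 -0.1691]
orange [235.2 204.8] [232 202   6   7  17] jig [-0.0356  0.1639]
blue [320.4 198.5] [314 192  14  14 167] jig [-0.0191 -0.0586]
green [362.1 176.3] [358 171  10  11  90] jig [ 0.0392 -0.1672]
```

View pics/crop6.png

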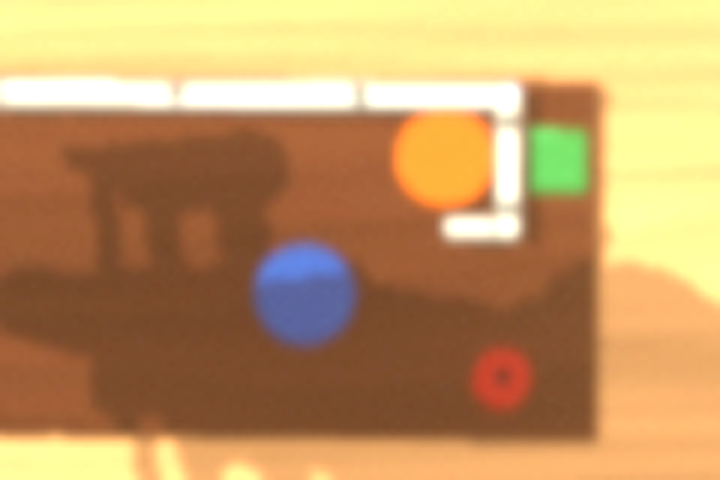

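The crop shows the blank (443,160) touching rail and end stop beside the green tile (558,160), with blue (303,294) and red (502,379) unmoved. The x margin is about 1.5 mm by this coarse view, so one closer look with the wrist camera.

servo_tool:
  moves:
    - {"delta_pos":[0,0,-45],"spin":0}
    - {"delta_pos":[0,0,-50],"spin":0}
    - {"delta_pos":[0,0,-50],"spin":0}
    - {"delta_pos":[0,0,-50],"spin":0}
    - {"delta_pos":[0,0,-50],"spin":0}
    - {"delta_pos":[0,0,-50],"spin":0}
    - {"delta_pos":[0,0,-50],"spin":0}
    - {"delta_pos":[0,0,-40],"spin":6}

```text
time_s: 12.55
tcp_pos: [0.6362, -0.1207, 0.1511]
ee_rot: [-1.552, 0.012, -0.022]
ft_force: [0.8, 1.1, -0.7]
opening: 0.0005
```

servo_tool:
  moves:
    - {"delta_pos":[0,0,-10],"spin":0}
    - {"delta_pos":[0,0,0],"spin":0}
    - {"delta_pos":[0,0,0],"spin":0}
    - {"delta_pos":[0,0,0],"spin":0}
    - {"delta_pos":[0,0,0],"spin":0}
    - {"delta_pos":[0,0,0],"spin":0}
    - {"delta_pos":[0,0,0],"spin":0}
    - {"delta_pos":[0,0,0],"spin":0}

```text
time_s: 13.35
tcp_pos: [0.6358, -0.1308, 0.1509]
ee_rot: [-1.552, 0.012, -0.022]
ft_force: [-0.2, 0.1, 0.5]
opening: 0.0004
```

```bash
python3 -c "
from h import *
plan(.041,-.165,.15,0,12,1)
c=snap('wrist','w5'); worange(c)
hsv=cv2.cvtColor(c['img'],cv2.COLOR_RGB2HSV)
n,l,s,ce=cv2.connectedComponentsWithStats(cv2.inRange(hsv,(45,100,50),(75,255,255)))
for i in range(1,n):
    if s[i,4]>100: print('green',ce[i],s[i],w2j(wpt(c,*ce[i],.011)).round(4))
cv2.imwrite('pics/w5c.png',cv2.resize(c['img'][20:270,200:520,::-1],None,fx=2.4,fy=2.4,interpolation=2))"
```

```text
jig [ 0.0513 -0.2089] z 0.1509 yawj 0.007 t 13.35 F [-0.2  0.1  0.5]
[-3, 0, 12] 0.4
[312.1 100.3] [ 290   79   45   44 1519] jig [ 0.0424 -0.1176] [ 0.6294 -0.0393  0.02  ]
green [311.42372881 149.81779661] [298 137  28  26 708] [ 0.0416 -0.1662]
```

View pics/w5c.png

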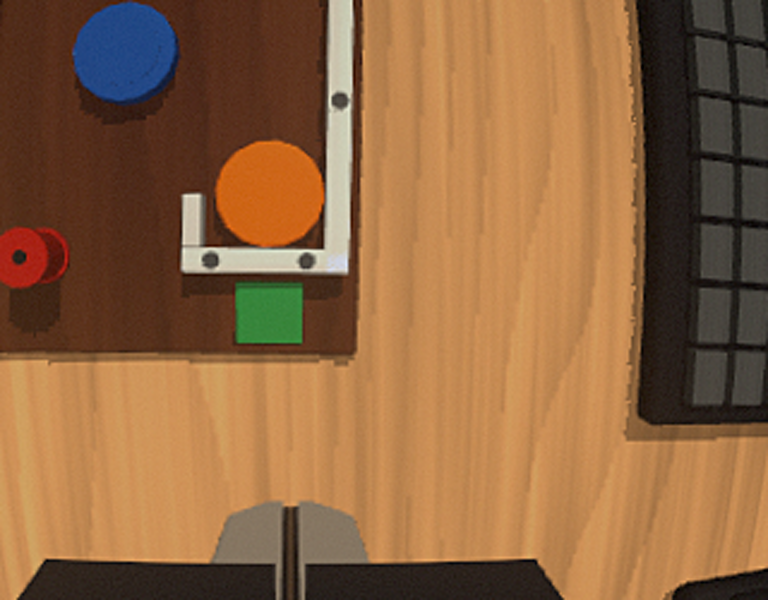

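The blank (270,192 in the crop) touches both the rail's inner face and the end stop. Relative to the tile it measures x≈43.8, y≈−118.4 mm, against 43/−118 for fully home. The hand is clear at 150 mm height, so I'm handing in.

```bash
python3 -c "
from h import *
print(arm.close_job())"
```

```text
the job is handed in; nothing more can be done
None
```

The orange blank sits in the pocket by the green tile, against both the rail and the end stop, and the job is handed in. With the fingers shut I pushed it back to the rail until it resisted at about 25 N. I then slid it along the rail past the blue blank into the pocket, until the stop resisted at about 15 N. The arm then backed off and was clear of everything; the robot clock stood at 13.4 s at the last reading before hand-in.

- **Position:** the last wrist view shows the blank touching both faces. Relative to the tile it measures x ≈ 43.8 mm, y ≈ −118.4 mm, where fully home is 43 / −118.
- **Disagreement:** the coarser top camera put it at about x 41, y −116 mm. That is still within tolerance but with less margin, so I relied on the close view.
- **Other objects:** the last views showed the blue blank and red spool where they started. Blue's top-view number had shifted, but only because the arm's shadow hid part of it. I last saw the yellow spool and the glue bottle undisturbed earlier in the run. I did not check the mug closely at the end; the arm stayed well away from it.

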